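# Set out the seasoning shakers in reverse order

### The arm

A 6-joint arm with a two-finger parallel gripper is mounted at the origin on a cart in front of the work surface, level with it; the furniture and walls round the work are solid. World frame = base frame: x ahead of the robot, y to its left, z up, the work surface at z = 0. Lengths are in m, angles in rad, forces in N, time in s.
With the tool pointing down it reaches from about 0.3 to 0.875 m from the base axis. Payload 6.4 kg.
Tool frame: the origin (TCP) lies at the very end of the fingers, on their centre line; the grasp point (between the pads) lies 19 mm behind it; z points along the fingers, y is the direction in which the jaws open and shut (so a half turn about z gives the same grasp; the last joint's range is limited). The gripper opens to 85 mm and grips with 20 to 120 N. Pads are 22 mm wide; open, the fingers measure 114 mm over their backs; the gripper's body (76 mm by 85 mm) begins 54 mm behind the grasp point. The pads swing forward as they close: fully open they stand 13 mm farther back than shut.
Start: joints at [1.094, 0.181, 1.607, -0, 1.354, -0.206], TCP at [0.154, 0.554, 0.231] pointing down, gripper open.
Joint ranges: [-2.99, 2.99], [-0.89, 2.07], [0.3, 2.58], [-1.14, 4.28], [0, 2.63], [-3.12, 3.12]. Speed limits (rad/s): [2.57, 2.57, 3.01, 3.14, 3.14, 3.14].

### API

Orientations are given as a unit quaternion [w, x, y, z].
In Python, from bench import telemetry, imaging, ctrl gives the robot as it stands.
- The arm moves only by the shell command python3 -m pendant 'ROWS' [OPENING]. ROWS is JSON, a list that holds one entry, the list of rows, each a list of 6 numbers: the shift along the tool's x, y, z in units of 200 mm (1.0 is 200 mm), then the turn, a rotation vector about the tool's x, y, z in units of pi rad (1.0 is pi rad). In form: [[[tx, ty, tz, rx, ry, rz], ...]]. A call has 1 to 12 rows; each row shifts and turns the pose as measured when the row begins, along the tool's axes as they then stand; what a row does not reach is not made up. A row lasts 1/8 s, in which the tool goes at most 62.5 mm and 10.7 degrees, less where a joint would pass 70% of its speed; a pose out of reach is approached as far as the arm can. A call with a number of a shift or a turn outside -1 to 1 is refused whole. A call with a gripper value outside its range is refused whole. OPENING is the closure, from 0 (fully open) to 1 (shut), set as the call begins (- or left out, the last holds). The fingers move at their own pace and stop on an object; the grip force is fixed at half the most. Time passes only in rows, so rows that do not move let the fingers close. It gives the time, the measured TCP pose, the force and the opening at its end, in the units of the state.
- telemetry.get_obs(): the state, without advancing time (a new reading comes with each control period).
- imaging.camera(name): name is "side" or "top" or "wrist"; returns a dict with "pixels" (384x512x3 uint8, blue, green, red), "vfov" (degrees; the focal length in pixels is half the picture's height over the tangent of half this angle, whatever the lens; pixels are square), "cx", "cy" (the principal point, pixels), "R" (3x3) and "t" (3): a world point X has camera coordinates R X + t. Camera axes: x right, y down, z forward; pixel columns grow to the right and rows downward; lengths in m; the calibration is good to about 2 mm. The wrist camera is an equidistant fisheye: a pixel r from the principal point sees the ray r / f radians off the axis. A picture is of the moment at which its call begins. There is no depth.
- ctrl.hand_in(): hands the job in, once; it reports no verdict.
The state is a dict: "time_s": time; "q": joint angles; "dq": joint speeds; "joint_efforts": joint torques, N m; "eef_pos": TCP position; "eef_rot": TCP orientation; "wrist_force": force on the tool from outside, world axes, zero at the start; "torque": the same for the moment, N m; "opening": opening from 0.0 (shut) to 1.0 (fully open).
Only numpy, scipy, OpenCV 4.12 (cv2) and the standard library are available. Lean on these libraries where they do the work, as an engineer would, in place of code of your own. Each camera call takes 0.05 s, during which the arm holds its last target.

### The job

Move the four steel seasoning shakers from the saucers on the dark tray into the four round recesses of the wooden serving rack, in reverse order, because it is read from the customer's side: the shaker leftmost on the tray at the start (left and right as the robot sees them) goes into the rightmost recess, the next into the one beside it, and so on. Set each one down upright on the floor of its recess, without dropping it or tipping any over.

Things in the scene. Friction and masses are not known exactly. Their poses are not given: they have to be found in the camera images.
- shaker_tall: tall plain round steel shaker, 40 mm diameter, 90 mm high; straight sides up to 84 mm, the top edge bevelled. Grip it anywhere on the sides. Loose, 0.11 to 0.22 kg. Origin at the centre of its underside, z up. It starts on its own saucer on the tray.
- shaker_square: square steel shaker, 38 x 38 mm with slightly rounded edges, 76 mm high. Its x and y axes are square to its flat sides. Loose, 0.11 to 0.22 kg. Origin at the centre of its underside, z up. It starts on its own saucer on the tray.
- shaker_short: short wide round steel shaker, 50 mm diameter, 60 mm high; straight sides up to 56 mm. Loose, 0.11 to 0.22 kg. Origin at the centre of its underside, z up. It starts on its own saucer on the tray.
- shaker_necked: round steel shaker with a narrow neck: foot 50 mm diameter up to 34 mm, tapering to a straight neck of 30 mm diameter from 46 mm to the flat top at 86 mm. Grip it by the neck. Loose, 0.11 to 0.22 kg. Origin at the centre of its underside, z up. It starts on its own saucer on the tray.
- saucer_tall: white round saucer, 71 mm across, 7 mm high, floor 3 mm thick, 60 mm wide inside: the one the tall shaker starts on. Fixed to the tray. Origin at the centre of its underside, 6 mm above the counter; y along the row to the robot's left, z up.
- saucer_square: white round saucer, 71 mm across, 7 mm high, floor 3 mm thick, 60 mm wide inside: the one the square shaker starts on. Fixed to the tray. Origin at the centre of its underside, 6 mm above the counter; y along the row to the robot's left, z up.
- saucer_short: white round saucer, 71 mm across, 7 mm high, floor 3 mm thick, 60 mm wide inside: the one the short shaker starts on. Fixed to the tray. Origin at the centre of its underside, 6 mm above the counter; y along the row to the robot's left, z up.
- saucer_necked: white round saucer, 71 mm across, 7 mm high, floor 3 mm thick, 60 mm wide inside: the one the necked shaker starts on. Fixed to the tray. Origin at the centre of its underside, 6 mm above the counter; y along the row to the robot's left, z up.
- rack: wooden rack, fixed, 88 x 312 x 16 mm, with 26 mm high dark end cheeks. Four round recesses, 65 mm across, floor 8 mm above the counter, at x = 0, y = 0.114, 0.038, -0.038, -0.114 m in its frame. Origin under its centre, x away from the robot, y along the row to the robot's left, z up. Rack and tray both lie across in front of the robot, turned at most 0.18 rad, either one the nearer.
- tray: dark steel tray, fixed, 84 x 320 x 6 mm, rolled long edges 9 mm high; the four saucers stand on it in one row at x = 0, y = 0.114, 0.038, -0.038, -0.114 m in its frame, in any order. Origin under its centre, x away from the robot, y along the row to the robot's left, z up.
Not all that is in view belongs to the job. Leave any green or red look-alike of the shaker_short alone. What is shaped like the shaker_tall but red is not meant.

How it is judged:
By the outcome, as a careful person would: the job done as asked, in the order asked, and still so for the second after the job is handed in, with the robot touching nothing.
It also fails if it takes over 120 s, if anything falls off the work surface, if the arm or the gripper's body presses on something with over 40 N, if the wrist force passes 120 N, or if a joint passes its speed limit or range.

## Working session

There is one attempt and no reset: what is moved stays moved. The work goes in short steps, Python scripts to look and compute and a shell command to move; the robot and the scene stay as the last step left them, time stands still between calls to the robot, and variables do not carry over. Pictures are saved under pics/ and viewed, and the job is handed in when it is done.

```bash
ls; mkdir -p pics; python3 - <<'E'
from bench import telemetry, imaging
import cv2
o=telemetry.get_obs(); print(o)
for n in ["side","top","wrist"]:
    c=imaging.camera(n); cv2.imwrite(f"pics/{n}0.png",c["pixels"]); print(n,c["vfov"],c["cx"],c["cy"],c["R"],c["t"])
E
```

```text
pics
{'time_s': 0.0, 'q': array([ 1.09373591e+00,  1.81569211e-01,  1.60801637e+00,  3.23731778e-05,
        1.35380225e+00, -2.06283337e-01]), 'dq': array([-3.29646545e-05, -1.15472011e-03, -2.27305094e-03, -9.24060160e-04,
       -9.45120903e-04, -9.05803980e-04]), 'joint_efforts': array([-1.14156835e-04, -4.44840539e+01, -3.51359510e+01, -9.41455050e-05,
        8.61432636e-03, -2.28115204e-05]), 'eef_pos': array([0.15350349, 0.55355272, 0.23036428]), 'eef_rot': array([-3.15639654e-04,  1.34978717e-01,  9.90848091e-01, -8.40411108e-04]), 'wrist_force': array([ 0.65204126, -0.54719292,  0.69269994]), 'torque': array([-0.05820786, -0.00541502,  0.03440737]), 'opening': 1.0057746451930643}
side 48.01631858127601 264.38491577408007 202.533610997466 [[ 0.99499702  0.09892738 -0.01393893]
 [ 0.06859415 -0.77791791 -0.62461073]
 [-0.07263445  0.62052969 -0.78081185]] [-0.59679827  0.05642139  1.10959444]
top 49.09238286121024 258.3184119227401 190.75067953918395 [[ 0.02432921 -0.99958569  0.0153795 ]
 [-0.99611813 -0.02554091 -0.08423971]
 [ 0.08459761 -0.01327031 -0.99632683]] [0.04091328 0.60605343 0.89824469]
wrist 65.70646984690485 258.4041586521057 193.24085843611087 [[ 0.26684165  0.96373971 -0.00114334]
 [ 0.92272934 -0.25514388  0.2889155 ]
 [ 0.27814763 -0.07814968 -0.95735392]] [-0.5747988  -0.03780442  0.37904197]
```

View pics/side0.png

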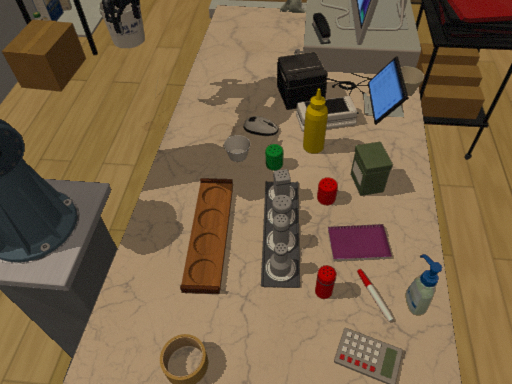

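View pics/top0.png

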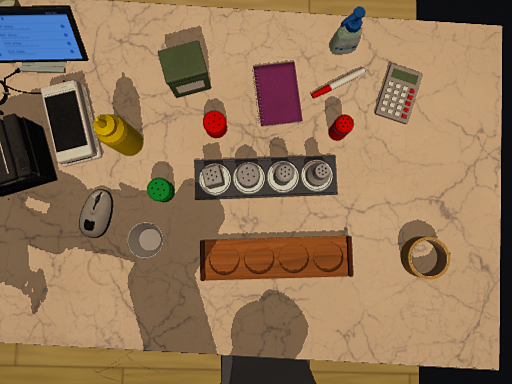

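View pics/wrist0.png

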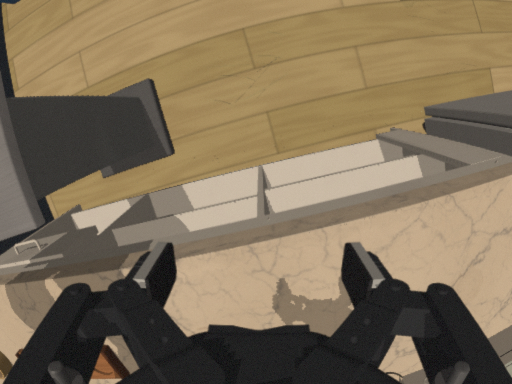

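Top view: the tray row is at pixel rows ~175 (four grey objects at columns 213, 249, 284, 317) and the rack is nearer at rows ~258 (recesses at 224, 260, 293, 328). The side view shows the same row. I'll enlarge the row to identify each shaker.

```bash
python3 - <<'E'
import cv2,numpy as np
t=cv2.imread("pics/top0.png")[140:290,185:365]; s=cv2.imread("pics/side0.png")[135:300,175:350]
a=cv2.resize(t,None,fx=4,fy=4,interpolation=3);cv2.imwrite("pics/topc.png",a)
a=cv2.resize(s,None,fx=3.5,fy=3.5,interpolation=3);cv2.imwrite("pics/sidec.png",a)
E
```

```text
(no output)
```

View pics/topc.png

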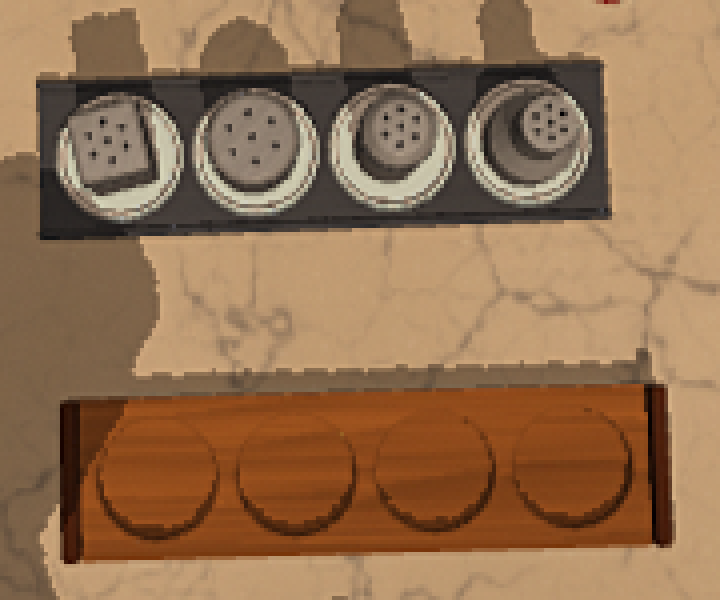

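View pics/sidec.png

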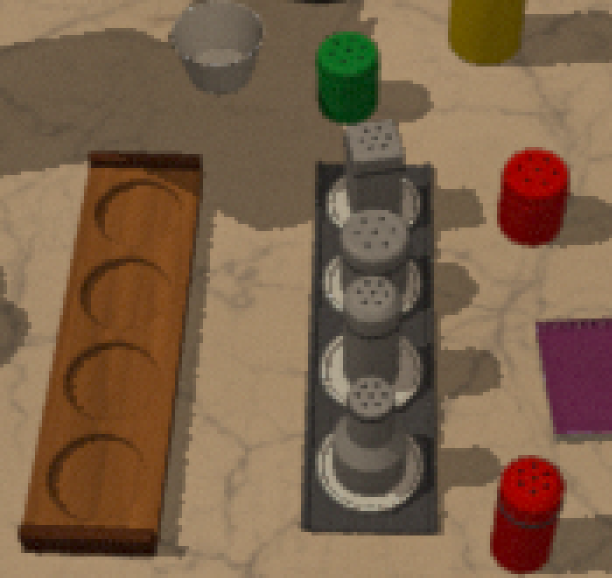

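Left to right on the tray, in top-view pixels:
- Square at (213,178)
- Short and wide at (249,175)
- Tall at (284,174)
- Necked at (317,173)

All four are grey steel on white saucers. The look-alikes, red at (215,124) and (341,127) and green at (160,189), are off the tray and I'll leave them alone.

The mapping is square → rack y −0.114, short → −0.038, tall → +0.038, necked → +0.114. Next I'll measure positions.

```bash
cat > h.py <<'E'
import numpy as np, cv2
from scipy.spatial.transform import Rotation as Ro
from bench import telemetry, imaging
def K(c): return (c["pixels"].shape[0]/2)/np.tan(np.radians(c["vfov"]/2))
def ray(c,u,v,z):
    f=K(c);d=c["R"].T@np.array([(u-c["cx"])/f,(v-c["cy"])/f,1]);o=-c["R"].T@c["t"]
    return o+d*(z-o[2])/d[2]
def proj(c,X):
    p=c["R"]@np.asarray(X)+c["t"];f=K(c);return np.array([c["cx"]+f*p[0]/p[2],c["cy"]+f*p[1]/p[2]])
def state():
    o=telemetry.get_obs();w=o["eef_rot"];R=Ro.from_quat([w[1],w[2],w[3],w[0]]).as_matrix()
    return o,np.array(o["eef_pos"]),R
E
python3 - <<'E'
from h import *
c=imaging.camera("top");s=imaging.camera("side")
print("cams",-c["R"].T@c["t"],-s["R"].T@s["t"],K(c))
im=c["pixels"];hsv=cv2.cvtColor(im,cv2.COLOR_BGR2HSV)
for p in [(213,170),(249,172),(285,170),(322,170),(218,187),(315,180),(260,258),(205,258),(230,258),(300,250)]: print(p,im[p[1],p[0]],hsv[p[1],p[0]])
E
```

```text
cams [0.52671606 0.06829547 0.94536982] [ 0.6705371  -0.5856054   0.89330716] 420.4070473407423
(213, 170) [117 134 152] [ 15  59 152]
(249, 172) [115 130 148] [ 14  57 148]
(285, 170) [ 98 111 125] [ 14  55 125]
(322, 170) [25 29 33] [15 62 33]
(218, 187) [164 189 193] [ 26  38 193]
(315, 180) [ 96 111 125] [ 16  59 125]
(260, 258) [ 29  77 149] [ 12 205 149]
(205, 258) [14 36 69] [ 12 203  69]
(230, 258) [ 27  75 145] [ 12 208 145]
(300, 250) [ 27  72 143] [ 12 207 143]
```

```bash
python3 - <<'E'
from h import *
c=imaging.camera("top");im=c["pixels"];hsv=cv2.cvtColor(im,cv2.COLOR_BGR2HSV)
m=((hsv[...,0]>6)&(hsv[...,0]<18)&(hsv[...,1]>150)&(hsv[...,2]>40)).astype(np.uint8)
m[:225]=0;m[290:]=0;m[:,:190]=0;m[:,365:]=0
cs,_=cv2.findContours(m,0,2);k=max(cs,key=cv2.contourArea)
r=cv2.minAreaRect(k);b=cv2.boxPoints(r);print("rack rect",r,b.round(1).tolist())
P=np.array([ray(c,u,v,.016) for u,v in b]);print(P.round(4), np.linalg.norm(P-np.roll(P,1,0),axis=1).round(4),P.mean(0))
# tray dark/ saucers white
w=((hsv[...,2]>165)&(hsv[...,1]<75)).astype(np.uint8);w[:150]=0;w[210:]=0;w[:,:190]=0;w[:,340:]=0
g=((hsv[...,2]>98)&(hsv[...,2]<163)&(hsv[...,1]<80)).astype(np.uint8);g[:150]=0;g[210:]=0;g[:,:190]=0;g[:,340:]=0
d=((hsv[...,2]<75)).astype(np.uint8);d[:145]=0;d[212:]=0;d[:,:180]=0;d[:,350:]=0
v=np.zeros_like(im);v[m>0]=(0,128,255);v[w>0]=255;v[g>0]=(0,255,0);v[d>0]=(255,0,0)
cv2.imwrite("pics/mask.png",cv2.resize(v[140:290,185:365],None,fx=4,fy=4,interpolation=0))
gg=im[140:215,185:345];cv2.imwrite("pics/top5.png",cv2.resize(gg,None,fx=5,fy=5,interpolation=2))
E
```

```text
rack rect ((275.751220703125, 257.6689758300781), (40.82887649536133, 152.2494659423828), 88.38645935058594) [[199.10000610351562, 239.39999389648438], [351.29998779296875, 235.10000610351562], [352.3999938964844, 275.8999938964844], [200.1999969482422, 280.20001220703125]]
[[ 0.4953  0.1832  0.016 ]
 [ 0.5127 -0.1515  0.016 ]
 [ 0.4238 -0.1546  0.016 ]
 [ 0.4072  0.1775  0.016 ]] [0.0883 0.3352 0.0889 0.3325] [0.45973465 0.01363295 0.016     ]
```

View pics/mask.png

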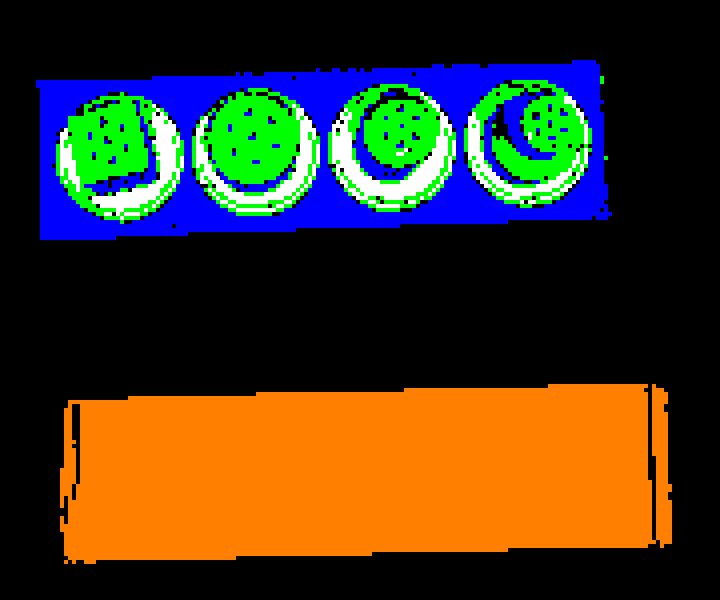

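View pics/top5.png

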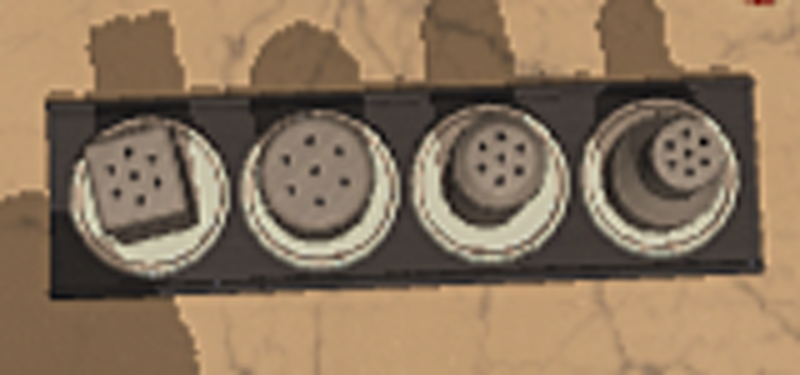

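Top-view enlarged crop (×5): the centre holes of the tops are at square (134,177), short (315,170), tall (500,158) and necked (687,154). The side crop (×3.5) shows them at (376,139), (375,233), (372,293) and (372,396). I'll triangulate and check the heights.

```bash
python3 - <<'E'
from h import *
c=imaging.camera("top");s=imaging.camera("side");im=c["pixels"]
T={"square":((134,177),(376,139),.085),"short":((315,170),(375,233),.069),"tall":((500,158),(372,293),.099),"necked":((687,154),(372,396),.095)}
for n,(a,b,z) in T.items():
    u=np.array([a[0]/5+185-.4,a[1]/5+140-.4]);v=np.array([b[0]/3.5+175-.36,b[1]/3.5+135-.36])
    A=[];B=[]
    for cam,p in((c,u),(s,v)):
        f=K(cam);P=np.hstack([cam["R"],cam["t"][:,None]])
        for i,cc in((0,(p[0]-cam["cx"])/f),(1,(p[1]-cam["cy"])/f)):
            r=P[i]-cc*P[2];A.append(r[:3]);B.append(-r[3])
    X=np.linalg.lstsq(np.array(A),np.array(B),rcond=None)[0]
    print(n,"top",ray(c,*u,z).round(4),"side",ray(s,*v,z).round(4),"tri",X.round(4))
# saucers: ellipse fit of the outer edge
hsv=cv2.cvtColor(im,cv2.COLOR_BGR2HSV);w=((hsv[...,2]>98)&(hsv[...,1]<80)).astype(np.uint8)
w[:155]=0;w[205:]=0;w[:,:190]=0;w[:,340:]=0
cs,_=cv2.findContours(w,0,2)
for k in cs:
    if cv2.contourArea(k)>300:
        (x,y),r=cv2.minEnclosingCircle(k);e=cv2.fitEllipse(cv2.convexHull(k));print("saucer",(round(x,1),round(y,1)),round(r,1),e,ray(c,*e[0],.013).round(4))
print("rack c",ray(c,276,257.7,.016).round(4))
for p in[(158,477),(297,474),(436,471),(573,468)]: print("recess",ray(c,p[0]/4+185-.4,p[1]/4+140-.4,.016).round(4))
g=cv2.resize(im[155:198,196:233],None,fx=14,fy=14,interpolation=2);cv2.imwrite("pics/sq.png",g)
E
```

```text
square top [0.6298 0.1541 0.085 ] side [0.6309 0.1516 0.085 ] tri [0.6305 0.1545 0.0817]
short top [0.6367 0.08   0.069 ] side [0.636  0.0774 0.069 ] tri [0.6364 0.0799 0.0661]
tall top [0.6398 0.0046 0.099 ] side [0.639  0.0028 0.099 ] tri [0.6395 0.0044 0.0971]
necked top [ 0.644  -0.0721  0.095 ] side [ 0.6448 -0.0741  0.095 ] tri [ 0.6445 -0.0725  0.0924]
saucer (214.5, 179.0) 16.0 ((214.5301055908203, 178.84507751464844), (31.412723541259766, 31.64888572692871), 97.59705352783203) [0.63   0.1541 0.013 ]
saucer (248.5, 177.7) 16.0 ((248.53115844726562, 177.77281188964844), (31.32402801513672, 31.685501098632812), 73.02030181884766) [0.6344 0.0784 0.013 ]
saucer (282.5, 176.5) 15.9 ((282.5159606933594, 176.451171875), (31.275564193725586, 31.502975463867188), 109.84632110595703) [0.6393 0.0026 0.013 ]
saucer (316.5, 175.2) 15.9 ((316.4456481933594, 175.24618530273438), (31.210086822509766, 31.511627197265625), 159.1313934326172) [ 0.644  -0.0733  0.013 ]
rack c [0.4595 0.0136 0.016 ]
recess [0.4544 0.1271 0.016 ]
recess [0.4577 0.0512 0.016 ]
recess [ 0.4611 -0.025   0.016 ]
recess [ 0.4645 -0.1002  0.016 ]
```

View pics/sq.png

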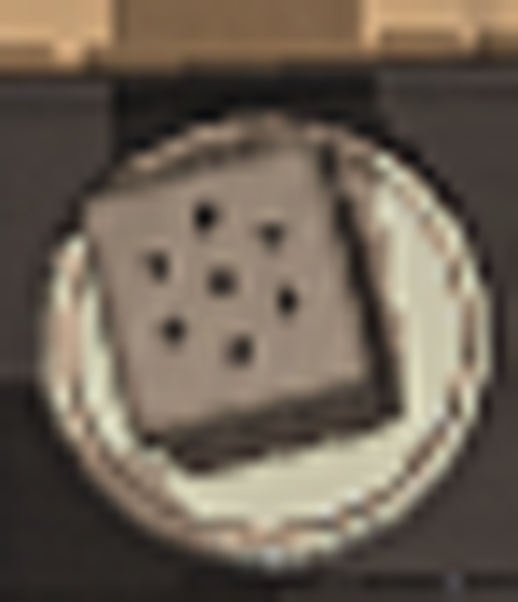

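Both views agree to about 2 mm, triangulated heights are within 3 mm, saucer spacing is 76 mm and recess spacing is 76 mm. I'll turn the jaws to the square's yaw first, then go.

```bash
cat > go.py <<'E'
import sys
from h import *
# go.py x y z yawdeg(jaw) : print remaining shift in tool axes (units 200mm) and turn (units pi)
o,p,R=state();T=np.array([float(a) for a in sys.argv[1:4]]);yaw=np.radians(float(sys.argv[4]))
Rd=np.array([[np.sin(yaw)*-1,np.cos(yaw),0],[np.cos(yaw),np.sin(yaw),0],[0,0,-1]]).T
Rd=np.column_stack([[-np.sin(yaw),np.cos(yaw),0],[np.cos(yaw),np.sin(yaw),0],[0,0,-1]])
rv=Ro.from_matrix(R.T@Rd).as_rotvec()
print("t",round(o["time_s"],2),"p",p.round(4),"yaw",np.degrees(np.arctan2(R[1,1],R[0,1])).round(2),"open",round(o["opening"],3),"F",o["wrist_force"].round(1))
print("shift",(R.T@(T-p)/.2).round(4),"turn",(rv/np.pi).round(4))
E
python3 - <<'E'
from h import *
c=imaging.camera("top")
Q=[(85,205),(308,143),(365,385),(148,432)]
P=np.array([ray(c,a/14+196-.46,b/14+155-.46,.085)[:2] for a,b in Q]);print(P.round(4),P.mean(0))
for i in range(4):
    d=P[(i+1)%4]-P[i];print(np.linalg.norm(d).round(4),np.degrees(np.arctan2(d[1],d[0])).round(1)%90)
E
python3 go.py .45 .15 .2 16
```

```text
[[0.6413 0.1746]
 [0.6514 0.1422]
 [0.6158 0.1327]
 [0.608  0.1642]] [0.62913799 0.15343882]
0.034 17.200000000000003
0.0368 15.0
0.0325 13.799999999999997
0.0349 17.4
t 0.45 p [0.1538 0.554  0.2312] yaw 74.48 open 0.999 F [ 0.3 -0.3  0.2]
shift [-1.9675 -1.5504  0.1563] turn [-0.      0.      0.3249]
```

```bash
python3 -m pendant '[[[0,0,0,0,0,0.055],[0,0,0,0,0,0.055],[0,0,0,0,0,0.055],[0,0,0,0,0,0.055],[0,0,0,0,0,0.055],[0,0,0,0,0,0.055]]]' 0; python3 go.py .45 .15 .2 16
```

```text
time_s: 1.2
eef_pos: [0.1538, 0.554, 0.2313]
eef_rot: [0.0, 0.621, 0.784, -0.0]
wrist_force: [-0.5, -0.3, 0.3]
opening: 1.0
t 1.2 p [0.1538 0.554  0.2313] yaw 13.19 open 1.0 F [-0.5 -0.3  0.3]
shift [-2.3048  0.981   0.1566] turn [-0.      0.     -0.0156]
```

```bash
python3 -m pendant '[[[-0.25,0.11,0.01,0,0,0],[-0.25,0.11,0.01,0,0,0],[-0.25,0.11,0.01,0,0,0],[-0.25,0.11,0.01,0,0,0],[-0.25,0.11,0.01,0,0,0],[-0.25,0.11,0.01,0,0,0],[-0.25,0.11,0.01,0,0,-0.005],[-0.25,0.11,0.01,0,0,-0.005],[-0.25,0.11,0.01,0,0,-0.005]]]' 0; python3 go.py .63 .154 .16 16
```

```text
time_s: 2.33
eef_pos: [0.4587, 0.1543, 0.2149]
eef_rot: [0.001, 0.6, 0.8, 0.004]
wrist_force: [0.8, 0.4, 0.1]
opening: 1.002
t 2.33 p [0.4587 0.1543 0.2149] yaw 16.26 open 1.002 F [0.8 0.4 0.1]
shift [-0.2416  0.8198  0.2805] turn [ 0.0024 -0.0007  0.0014]
```

```bash
python3 -m pendant '[[[-0.06,0.2,0.07,0,0,0],[-0.06,0.2,0.07,0,0,0],[-0.06,0.2,0.07,0,0,0],[-0.06,0.2,0.07,0.002,0,0],[0,0,0,0,0,0]]]' 0; python3 go.py .63 .154 .035 16
python3 - <<'E'
from h import *
for n in["wrist","side"]:cv2.imwrite(f"pics/{n}1.png",imaging.camera(n)["pixels"])
E
```

```text
time_s: 2.95
eef_pos: [0.6342, 0.1471, 0.1582]
eef_rot: [0.0, 0.603, 0.798, 0.002]
wrist_force: [-0.8, 1.2, 0.4]
opening: 1.002
t 2.95 p [0.6342 0.1471 0.1582] yaw 15.81 open 1.002 F [-0.8  1.2  0.4]
shift [ 0.0381 -0.0127  0.6162] turn [ 0.0009 -0.0004 -0.0011]
```

View pics/wrist1.png

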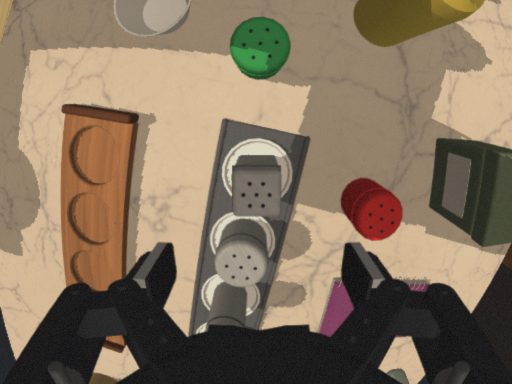

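View pics/side1.png

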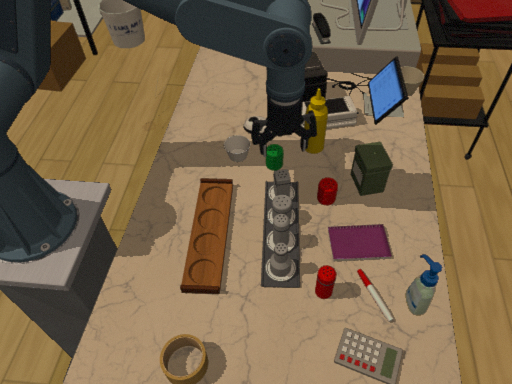

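The wrist view shows the square shaker at (256,190), with its sides parallel to the jaw axis and centred between the fingers. The green look-alike is at (260,47). I'll check by casting fisheye rays.

```bash
cat >> h.py <<'E'
def wray(c,u,v,z):
    f=K(c);dx,dy=u-c["cx"],v-c["cy"];r=np.hypot(dx,dy);th=r/f
    d=np.array([np.sin(th)*dx/max(r,1e-9),np.sin(th)*dy/max(r,1e-9),np.cos(th)]);d=c["R"].T@d;o=-c["R"].T@c["t"]
    return o+d*(z-o[2])/d[2]
E
python3 - <<'E'
from h import *
c=imaging.camera("wrist");s=imaging.camera("side")
print(wray(c,257,190,.085),wray(c,240,261,.069),wray(c,95,154,.016),wray(c,91,217,.016))
o,p,R=state();print(proj(s,p))
g=c["pixels"][130:260,190:320];cv2.imwrite("pics/w2.png",cv2.resize(g,None,fx=4.5,fy=4.5,interpolation=2))
E
```

```text
[0.62938664 0.15816636 0.085     ] [0.63403371 0.08564288 0.069     ] [0.45535323 0.13064281 0.016     ] [0.45821862 0.05559408 0.016     ]
[283.22810954 153.7648082 ]
```

View pics/w2.png

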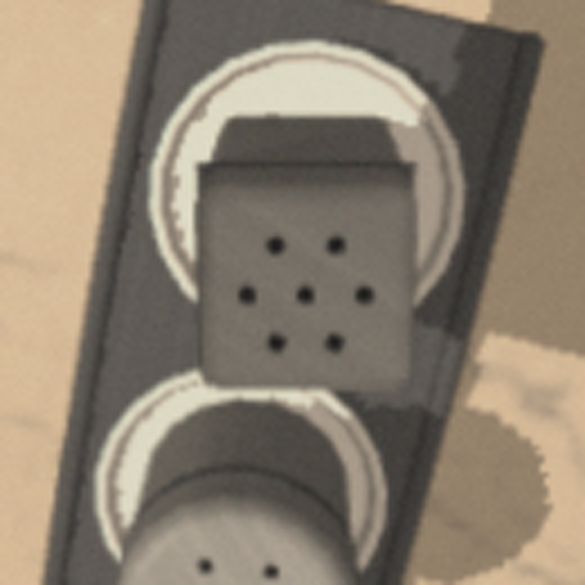

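```bash
python3 -m pendant '[[[0.038,-0.013,0.05,0,0,0],[0,0,0.1,0,0,0],[0,0,0.1,0,0,0],[0,0,0.1,0,0,0],[0,0,0.1,0,0,0],[0,0,0.1,0,0,0],[0,0,0.05,0,0,0],[0,0,0,0,0,0]]]' 0; python3 go.py .63 .1545 .036 15.8
```

```text
time_s: 4.15
eef_pos: [0.6258, 0.1561, 0.0334]
eef_rot: [0.001, 0.602, 0.798, 0.002]
wrist_force: [0.5, -0.4, 0.8]
opening: 1.001
t 4.15 p [0.6258 0.1561 0.0334] yaw 15.96 open 1.001 F [ 0.5 -0.4  0.8]
shift [-0.0133  0.0182 -0.0129] turn [ 0.0017 -0.0003  0.0009]
```

```bash
python3 -m pendant '[[[-0.013,0.018,-0.012,0.0017,0,0],[0,0,0,0,0,0]]]' 0; python3 go.py .63 .1545 .036 15.8; python3 -m pendant '[[[0,0,0,0,0,0],[0,0,0,0,0,0],[0,0,0,0,0,0],[0,0,0,0,0,0],[0,0,0,0,0,0],[0,0,0,0,0,0],[0,0,0,0,0,0],[0,0,0,0,0,0]]]' 1;python3 go.py .63 .1545 .036 15.8
```

```text
time_s: 4.4
eef_pos: [0.6316, 0.1545, 0.0375]
eef_rot: [0.001, 0.602, 0.798, 0.001]
wrist_force: [-0.1, -0.3, 1.2]
opening: 1.002
t 4.4 p [0.6316 0.1545 0.0375] yaw 15.95 open 1.002 F [-0.1 -0.3  1.2]
shift [ 0.0023 -0.0078  0.0073] turn [ 0.0008 -0.0001  0.0009]
time_s: 5.4
eef_pos: [0.6325, 0.1546, 0.0393]
eef_rot: [0.002, 0.602, 0.798, 0.002]
wrist_force: [0.1, 0.1, 0.1]
opening: 0.433
t 5.4 p [0.6325 0.1546 0.0393] yaw 15.96 open 0.433 F [0.1 0.1 0.1]
shift [ 0.0032 -0.0121  0.0164] turn [0.0015 0.0001 0.0009]
```

```bash
python3 -m pendant '[[[0,0,-0.05,0,0,0],[0,0,-0.1,0,0,0],[0,0,-0.1,0,0,0],[0,0,-0.1,0,0,0],[0,0,-0.1,0,0,0],[0,0,-0.1,0,0,0],[0,0,-0.05,0,0,0],[0,0,0,0,0,0]]]' 1; python3 go.py .4645 -.100 .15 15.8
python3 - <<'E'
from h import *
for n in["wrist","side"]:cv2.imwrite(f"pics/{n}2.png",imaging.camera(n)["pixels"])
E
```

```text
time_s: 6.4
eef_pos: [0.6328, 0.1546, 0.1706]
eef_rot: [0.003, 0.602, 0.798, 0.003]
wrist_force: [0.3, -0.2, -1.6]
opening: 0.436
t 6.4 p [0.6328 0.1546 0.1706] yaw 15.97 open 0.436 F [ 0.3 -0.2 -1.6]
shift [-0.9922 -1.1599  0.0941] turn [0.0028 0.0004 0.0009]
```

View pics/wrist2.png

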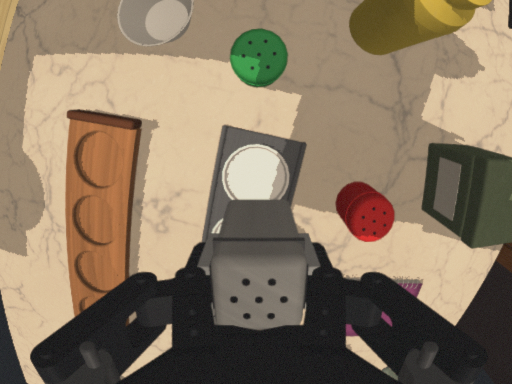

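The shaker is held square between the pads, centre hole (258,300), and its saucer at (255,177) is empty. Moving it to the rightmost recess.

```bash
python3 -m pendant '[[[-0.06,-0.07,0,0,0,0],[-0.14,-0.165,0.01,0.0005,0,0],[-0.14,-0.165,0.01,0.0005,0,0],[-0.14,-0.165,0.01,0.0005,0,0],[-0.14,-0.165,0.01,0.0005,0,0],[-0.14,-0.165,0.01,0.0005,0,0],[-0.14,-0.165,0.01,0.0005,0,0],[-0.07,-0.08,0.01,0,0,0],[0,0,0,0,0,0]]]' 1; python3 go.py .4645 -.100 .06 15.8
```

```text
time_s: 7.62
eef_pos: [0.4552, -0.1002, 0.145]
eef_rot: [-0.008, 0.602, 0.799, -0.005]
wrist_force: [0.3, 0.5, -1.6]
opening: 0.439
t 7.62 p [ 0.4552 -0.1002  0.145 ] yaw 16.02 open 0.439 F [ 0.3  0.5 -1.6]
shift [-0.0151  0.0522  0.4243] turn [-0.0055 -0.0022  0.0012]
```

```bash
python3 -m pendant '[[[-0.015,0.05,0.05,-0.0055,-0.002,0],[0,0,0.1,0,0,0],[0,0,0.1,0,0,0],[0,0,0.1,0,0,0],[0,0,0.05,0,0,0],[0,0,0,0,0,0]]]' 1; python3 go.py .4645 -.100 .06 15.8
python3 - <<'E'
from h import *
a=imaging.camera("top")["pixels"][190:310,230:400];b=imaging.camera("side")["pixels"][170:310,150:300]
cv2.imwrite("pics/p3.png",np.hstack([cv2.resize(a,(480,340)),cv2.resize(b,(364,340))])[:,:800])
E
```

```text
time_s: 8.38
eef_pos: [0.467, -0.0959, 0.0608]
eef_rot: [-0.002, 0.601, 0.799, 0.001]
wrist_force: [0.3, 0.2, -0.7]
opening: 0.438
t 8.38 p [ 0.467  -0.0959  0.0608] yaw 16.13 open 0.438 F [ 0.3  0.2 -0.7]
shift [-0.0161 -0.0175  0.0042] turn [-0.0001 -0.0013  0.0018]
```

View pics/p3.png

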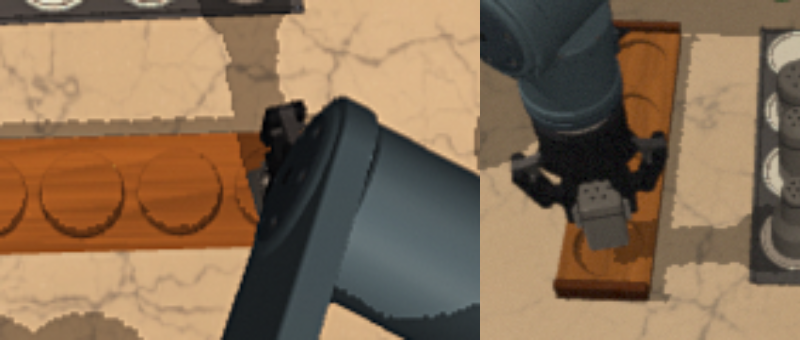

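The side view shows the shaker held upright above the end recess (crop (605,215), recess (620,255)), consistent with z ≈ 30 mm. I'll centre it and lower gently.

```bash
python3 -m pendant '[[[-0.016,-0.0175,0.03,0,-0.001,0],[0,0,0.03,0,0,0],[0,0,0.015,0,0,0],[0,0,0,0,0,0]]]' 1; python3 go.py .4645 -.100 .0385 15.8;python3 - <<'E'
from h import *
print(state()[0]["q"].round(2))
E
```

```text
time_s: 8.98
eef_pos: [0.4663, -0.1015, 0.0475]
eef_rot: [0.002, 0.601, 0.799, 0.001]
wrist_force: [0.6, 0.7, -1.9]
opening: 0.439
t 8.97 p [ 0.4663 -0.1015  0.0475] yaw 16.1 open 0.439 F [ 0.6  0.7 -1.9]
shift [ 0.0098 -0.0065  0.0447] turn [0.0012 0.0009 0.0017]
[-0.46  0.22  1.98  0.    0.93 -0.75]
```

```bash
python3 -m pendant '[[[0.009,-0.006,0.012,0.001,0.001,0],[0,0,0.012,0,0,0],[0,0,0.012,0,0,0],[0,0,0,0,0,0]]]' 1; python3 go.py .4645 -.100 .0385 15.8
```

```text
time_s: 9.48
eef_pos: [0.4647, -0.1001, 0.0399]
eef_rot: [0.0, 0.601, 0.799, 0.0]
wrist_force: [0.2, -0.4, -1.0]
opening: 0.435
t 9.47 p [ 0.4647 -0.1001  0.0399] yaw 16.1 open 0.435 F [ 0.2 -0.4 -1. ]
shift [ 0.0006 -0.0008  0.0071] turn [ 0.0002 -0.0001  0.0017]
```

```bash
python3 -m pendant '[[[0,0,0.006,0,0,0],[0,0,0.004,0,0,0]]]' 1;  python3 -m pendant '[[[0,0,0.005,0,0,0],[0,0,0.003,0,0,0]]]' 1
```

```text
time_s: 9.72
eef_pos: [0.4648, -0.1001, 0.0382]
eef_rot: [0.0, 0.601, 0.799, 0.0]
wrist_force: [-4.3, 0.9, 8.3]
opening: 0.438
time_s: 9.98
eef_pos: [0.4648, -0.1001, 0.0382]
eef_rot: [-0.0, 0.601, 0.799, 0.0]
wrist_force: [-2.5, 1.0, 3.6]
opening: 0.441
```

Contact with the floor at z = 0.0382, as predicted (0.0383). Releasing and rising.

```bash
python3 -m pendant '[[[0,0,0,0,0,0],[0,0,0,0,0,0],[0,0,0,0,0,0],[0,0,0,0,0,0]]]' 0;  python3 -m pendant '[[[0,0,-0.05,0,0,0],[0,0,-0.1,0,0,0],[0,0,-0.15,0,0,0],[0,0,-0.15,0,0,0],[0,0,-0.15,0,0,0],[0,0,-0.05,0,0,0.035],[0,0,0,0,0,0.035]]]' 0; python3 go.py .636 .08 .17 3.5
```

```text
time_s: 10.48
eef_pos: [0.4657, -0.1006, 0.0388]
eef_rot: [0.001, 0.601, 0.799, 0.0]
wrist_force: [1.4, -1.0, -0.9]
opening: 1.002
time_s: 11.35
eef_pos: [0.4658, -0.1006, 0.1771]
eef_rot: [0.002, 0.687, 0.726, 0.001]
wrist_force: [0.6, -0.2, 0.6]
opening: 1.001
t 11.35 p [ 0.4658 -0.1006  0.1771] yaw 3.18 open 1.001 F [ 0.6 -0.2  0.6]
shift [0.8547 0.8995 0.0374] turn [ 0.0012  0.0006 -0.0018]
```

```bash
python3 -m pendant '[[[0.06,0.06,0,0,0,0],[0.135,0.14,0.005,0,0,0],[0.135,0.14,0.005,0,0,0],[0.135,0.14,0.005,0,0,0],[0.135,0.14,0.005,0,0,0],[0.135,0.14,0.005,0,0,0],[0.08,0.085,0.005,0,0,0],[0,0,0,0,0,0]]]' 0; python3 go.py .6365 .08 .13 3.5
python3 - <<'E'
from h import *
c=imaging.camera("wrist");cv2.imwrite("pics/w4.png",c["pixels"])
a=imaging.camera("top")["pixels"][190:310,200:370];cv2.imwrite("pics/p4.png",cv2.resize(a,None,fx=4,fy=4))
E
```

```text
time_s: 12.35
eef_pos: [0.6319, 0.0759, 0.1783]
eef_rot: [0.005, 0.688, 0.725, 0.002]
wrist_force: [-0.5, -0.8, -0.7]
opening: 1.0
t 12.35 p [0.6319 0.0759 0.1783] yaw 3.0 open 1.0 F [-0.5 -0.8 -0.7]
shift [0.0203 0.0216 0.2417] turn [ 0.0034  0.0015 -0.0028]
```

View pics/w4.png

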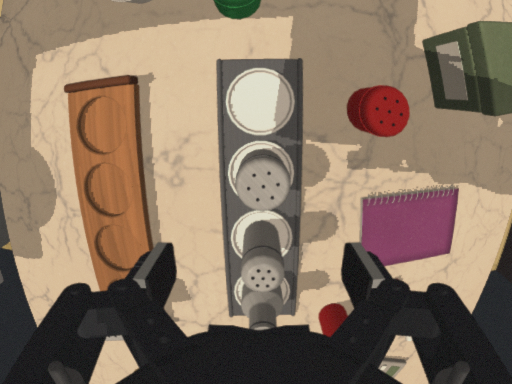

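View pics/p4.png

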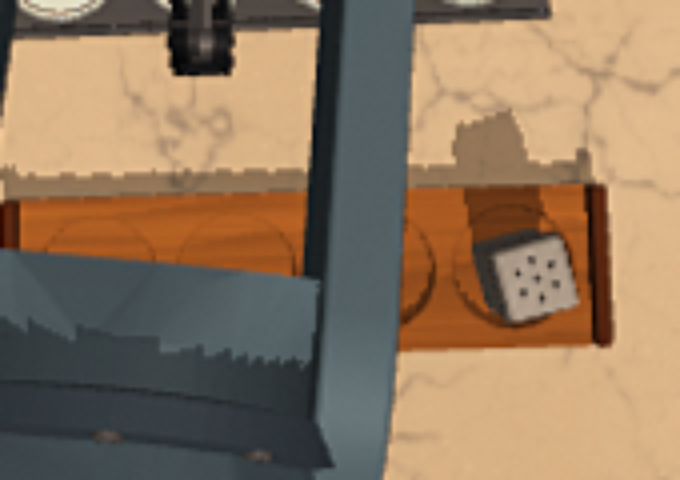

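The square stands upright in the rightmost recess (crop (537,280)). In the wrist view the short shaker is at (263,183). Checking both numbers.

```bash
python3 - <<'E'
from h import *
c=imaging.camera("wrist");t=imaging.camera("top")
print("sq now",ray(t,537/4+200-.4,280/4+190-.4,.084),"short",wray(c,263,183,.069),"tall",wray(c,263,276,.099),"recess",wray(c,101,125,.016))
E
```

```text
sq now [ 0.46330028 -0.1001903   0.084     ] short [0.63600802 0.08184178 0.069     ] tall [0.6396093  0.00583088 0.099     ] recess [0.45490679 0.12692008 0.016     ]
```

```bash
python3 -m pendant '[[[0.02,0.022,0.05,0.003,0.0015,-0.0028],[0,0,0.1,0,0,0],[0,0,0.1,0,0,0],[0,0,0.1,0,0,0],[0,0,0.1,0,0,0],[0,0,0,0,0,0]]]' 0; python3 go.py .6365 .08 .027 3.5
```

```text
time_s: 13.3
eef_pos: [0.6319, 0.0764, 0.0789]
eef_rot: [-0.002, 0.687, 0.727, -0.002]
wrist_force: [-0.2, 0.6, 0.7]
opening: 1.001
t 13.3 p [0.6319 0.0764 0.0789] yaw 3.23 open 1.001 F [-0.2  0.6  0.7]
shift [0.0164 0.0254 0.2593] turn [-0.0019 -0.0001 -0.0015]
```

```bash
python3 -m pendant '[[[0.016,0.026,0,-0.001,0,-0.0015],[0,0.002,0.08,0,0,0],[0,0.002,0.08,0,0,0],[0,0.002,0.05,0,0,0],[0,0,0,0,0,0]]]' 0; python3 go.py .6365 .08 .027 3.5
```

```text
time_s: 13.92
eef_pos: [0.6396, 0.0803, 0.035]
eef_rot: [-0.0, 0.685, 0.729, -0.0]
wrist_force: [0.2, 0.8, 0.0]
opening: 1.002
t 13.93 p [0.6396 0.0803 0.035 ] yaw 3.53 open 1.002 F [0.2 0.8 0. ]
shift [-0.0007 -0.0153  0.0401] turn [-0.0001 -0.0001  0.0001]
```

```bash
python3 -m pendant '[[[0,-0.015,0.03,0,0,0],[0,0,0.015,0,0,0],[0,0,0,0,0,0]]]' 0; python3 go.py .6365 .08 .027 3.5;python3 -m pendant '[[[0,0,0,0,0,0],[0,0,0,0,0,0],[0,0,0,0,0,0],[0,0,0,0,0,0],[0,0,0,0,0,0],[0,0,0,0,0,0]]]' 1;python3 go.py .461 -.025 .15 3.5
```

```text
time_s: 14.3
eef_pos: [0.6368, 0.0801, 0.0261]
eef_rot: [0.0, 0.685, 0.729, 0.0]
wrist_force: [0.3, 0.3, 0.6]
opening: 0.996
t 14.3 p [0.6368 0.0801 0.0261] yaw 3.53 open 0.996 F [0.3 0.3 0.6]
shift [-0.0002 -0.0016 -0.0045] turn [0.0002 0.     0.0001]
time_s: 15.05
eef_pos: [0.6376, 0.08, 0.0271]
eef_rot: [0.001, 0.685, 0.729, 0.001]
wrist_force: [-0.3, -0.5, -0.4]
opening: 0.571
t 15.05 p [0.6376 0.08   0.0271] yaw 3.53 open 0.571 F [-0.3 -0.5 -0.4]
shift [-0.4699 -0.9122 -0.6166] turn [0.0008 0.0001 0.0001]
```

```bash
python3 -m pendant '[[[0,0,-0.05,0,0,0],[0,0,-0.1,0,0,0],[0,0,-0.1,0,0,0],[0,0,-0.1,0,0,0],[0,0,-0.1,0,0,0],[0,0,-0.1,0,0,0],[0,0,-0.05,0,0,0],[0,0,0,0,0,0]]]' 1; python3 -m pendant '[[[-0.03,-0.05,0,0,0,0],[-0.08,-0.155,0.01,0,0,0],[-0.08,-0.155,0.01,0,0,0],[-0.08,-0.155,0.01,0,0,0],[-0.08,-0.155,0.01,0,0,0],[-0.08,-0.155,0.01,0,0,0],[-0.04,-0.08,0.01,0,0,0],[0,0,0,0,0,0]]]' 1; python3 go.py .461 -.025 .06 3.5
```

```text
time_s: 16.05
eef_pos: [0.6384, 0.08, 0.1586]
eef_rot: [0.003, 0.685, 0.729, 0.002]
wrist_force: [-0.2, 0.2, -1.5]
opening: 0.569
time_s: 17.05
eef_pos: [0.4484, -0.0283, 0.1373]
eef_rot: [-0.004, 0.685, 0.728, -0.002]
wrist_force: [0.4, 0.2, -1.5]
opening: 0.566
t 17.05 p [ 0.4484 -0.0283  0.1373] yaw 3.51 open 0.566 F [ 0.4  0.2 -1.5]
shift [0.0116 0.0667 0.3858] turn [-0.0025 -0.0007  0.    ]
```

```bash
python3 -m pendant '[[[0.011,0.058,0.03,-0.0025,-0.0007,0],[0,0,0.08,0,0,0],[0,0,0.08,0,0,0],[0,0,0.08,0,0,0],[0,0,0.05,0,0,0],[0,0,0,0,0,0]]]' 1; python3 go.py .461 -.025 .035 3.5
python3 - <<'E'
from h import *
b=imaging.camera("side")["pixels"][150:300,150:300];cv2.imwrite("pics/p5.png",cv2.resize(b,None,fx=4,fy=4))
E
```

```text
time_s: 17.8
eef_pos: [0.4657, -0.023, 0.0693]
eef_rot: [0.001, 0.684, 0.729, 0.001]
wrist_force: [-0.6, -0.5, -1.6]
opening: 0.574
t 17.8 p [ 0.4657 -0.023   0.0693] yaw 3.63 open 0.574 F [-0.6 -0.5 -1.6]
shift [-0.0087 -0.0245  0.1712] turn [ 0.0011 -0.0001  0.0007]
```

View pics/p5.png

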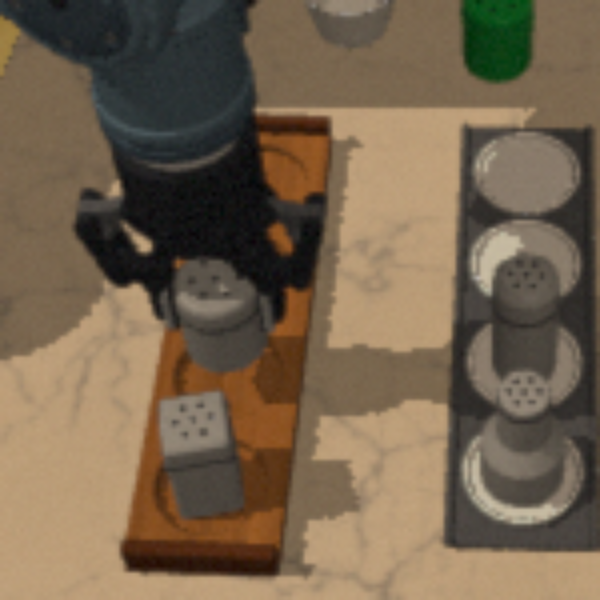

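The square stands inside its recess and the short shaker hangs upright over the next one, with the finger clear of the square. Lowering.

```bash
python3 -m pendant '[[[-0.009,-0.0225,0.04,0.001,0,-0.001],[0,0,0.06,0,0,0],[0,0,0.05,0,0,0],[0,0,0.025,0,0,0],[0,0,0,0,0,0]]]' 1; python3 go.py .461 -.025 .027 3.5
```

```text
time_s: 18.48
eef_pos: [0.4624, -0.0257, 0.0333]
eef_rot: [0.001, 0.683, 0.73, 0.001]
wrist_force: [-0.9, -0.7, -1.9]
opening: 0.57
t 18.48 p [ 0.4624 -0.0257  0.0333] yaw 3.8 open 0.57 F [-0.9 -0.7 -1.9]
shift [ 0.0038 -0.0069  0.0312] turn [0.001  0.0002 0.0017]
```

```bash
python3 -m pendant '[[[0.004,-0.006,0.014,0.001,0,0],[0,0,0.012,0,0,0]]]' 1; python3 -m pendant '[[[0,0,0.006,0,0,0],[0,0,0.004,0,0,0]]]' 1;  python3 -m pendant '[[[0,0,0.005,0,0,0]]]' 1
```

```text
time_s: 18.73
eef_pos: [0.4616, -0.0251, 0.0282]
eef_rot: [0.001, 0.683, 0.73, -0.0]
wrist_force: [-0.1, -0.1, -1.2]
opening: 0.566
time_s: 18.98
eef_pos: [0.4618, -0.0251, 0.0262]
eef_rot: [0.001, 0.683, 0.73, -0.0]
wrist_force: [1.3, 0.5, -1.2]
opening: 0.569
time_s: 19.1
eef_pos: [0.4619, -0.0251, 0.026]
eef_rot: [0.001, 0.683, 0.73, -0.0]
wrist_force: [-6.5, 1.6, 18.3]
opening: 0.569
```

```bash
python3 -m pendant '[[[0,0,-0.002,0,0,0],[0,0,0,0,0,0],[0,0,0,0,0,0],[0,0,0,0,0,0]]]' 0;  python3 -m pendant '[[[0,0,-0.05,0,0,0],[0,0,-0.1,0,0,0],[0,0,-0.15,0,0,0],[0,0,-0.15,0,0,0],[0,0,-0.15,0,0,0],[0,0,-0.1,0,0,0],[0,0,0,0,0,0]]]' 0; python3 go.py .6398 .0046 .16 3.5
```

```text
time_s: 19.6
eef_pos: [0.4627, -0.0254, 0.027]
eef_rot: [0.002, 0.683, 0.73, 0.0]
wrist_force: [-0.9, 0.6, 0.5]
opening: 1.003
time_s: 20.48
eef_pos: [0.4624, -0.0251, 0.1748]
eef_rot: [0.002, 0.683, 0.73, 0.001]
wrist_force: [0.1, 0.2, -0.8]
opening: 0.999
t 20.48 p [ 0.4624 -0.0251  0.1748] yaw 3.82 open 0.999 F [ 0.1  0.2 -0.8]
shift [0.0894 0.8948 0.0777] turn [0.0014 0.0009 0.0018]
```

```bash
python3 -m pendant '[[[0.01,0.07,0,0.001,0.0005,0.0018],[0.014,0.15,0.006,0,0,0],[0.014,0.15,0.006,0,0,0],[0.014,0.15,0.006,0,0,0],[0.014,0.15,0.006,0,0,0],[0.01,0.13,0.005,0,0,0],[0.01,0.07,0.005,0,0,0],[0,0,0,0,0,0]]]' 0; python3 go.py .6398 .0046 .046 3.5
python3 - <<'E'
from h import *
c=imaging.camera("wrist");cv2.imwrite("pics/w6.png",c["pixels"])
a=imaging.camera("top")["pixels"][190:310,200:370];cv2.imwrite("pics/p6.png",cv2.resize(a,None,fx=4,fy=4))
E
```

```text
time_s: 21.48
eef_pos: [0.6408, 0.0061, 0.1549]
eef_rot: [-0.005, 0.686, 0.727, -0.003]
wrist_force: [0.6, 0.4, -0.0]
opening: 1.003
t 21.48 p [0.6408 0.0061 0.1549] yaw 3.32 open 1.003 F [ 0.6  0.4 -0. ]
shift [-0.0091  0.0014  0.5447] turn [-0.004  -0.0011 -0.001 ]
```

View pics/w6.png

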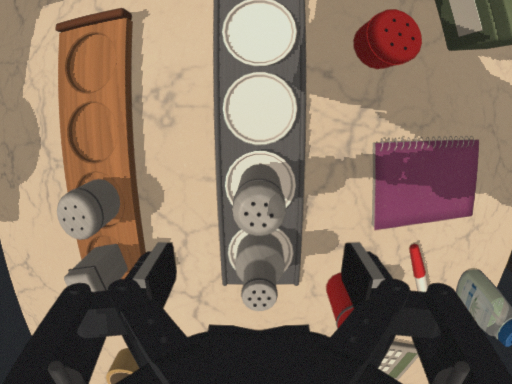

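View pics/p6.png

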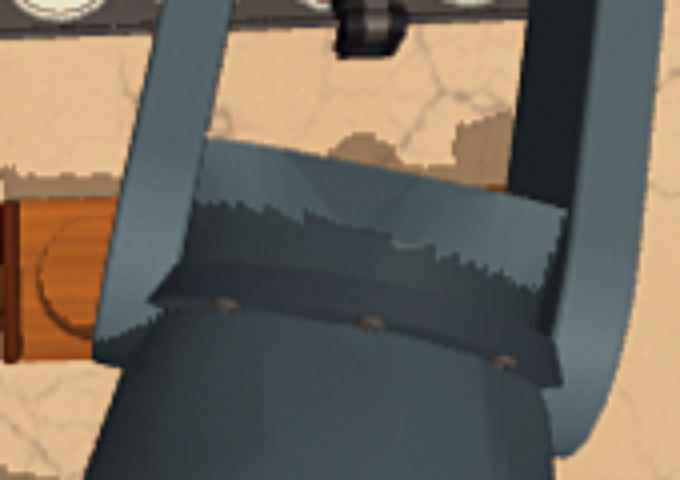

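The wrist view shows tall at (260,207) centred between the fingers, necked at (260,294), and short and square standing in the rack at left. Descending on tall.

```bash
python3 -m pendant '[[[-0.009,0.001,0.05,-0.004,-0.001,0.001],[0,0,0.1,0,0,0],[0,0,0.1,0,0,0],[0,0,0.1,0,0,0],[0,0,0.08,0,0,0],[0,0,0,0,0,0]]]' 0; python3 go.py .6398 .0046 .046 3.5
```

```text
time_s: 22.32
eef_pos: [0.6363, 0.0039, 0.0614]
eef_rot: [-0.001, 0.688, 0.726, -0.001]
wrist_force: [-0.7, -0.3, 0.4]
opening: 0.998
t 22.32 p [0.6363 0.0039 0.0614] yaw 3.04 open 0.998 F [-0.7 -0.3  0.4]
shift [0.0027 0.0181 0.0769] turn [-0.0011 -0.0003 -0.0025]
```

```bash
python3 -m pendant '[[[0.003,0.016,0.035,-0.001,0,-0.002],[0,0,0.03,0,0,0],[0,0,0,0,0,0]]]' 0; python3 go.py .6398 .0046 .046 3.5;python3 -m pendant '[[[0,0,0,0,0,0],[0,0,0,0,0,0],[0,0,0,0,0,0],[0,0,0,0,0,0],[0,0,0,0,0,0],[0,0,0,0,0,0],[0,0,0,0,0,0]]]' 1;python3 go.py .4577 .0512 .16 3.5
```

```text
time_s: 22.7
eef_pos: [0.6409, 0.0045, 0.0489]
eef_rot: [0.001, 0.686, 0.728, 0.001]
wrist_force: [-0.4, 0.5, -1.3]
opening: 1.003
t 22.7 p [0.6409 0.0045 0.0489] yaw 3.43 open 1.003 F [-0.4  0.5 -1.3]
shift [ 0.0007 -0.0057  0.0144] turn [ 0.0008 -0.0001 -0.0004]
time_s: 23.58
eef_pos: [0.6417, 0.0044, 0.0502]
eef_rot: [0.002, 0.686, 0.728, 0.002]
wrist_force: [-0.1, -0.1, -0.6]
opening: 0.455
t 23.57 p [0.6417 0.0044 0.0502] yaw 3.44 open 0.455 F [-0.1 -0.1 -0.6]
shift [ 0.2885 -0.902  -0.5532] turn [ 0.0015  0.0001 -0.0004]
```

```bash
python3 -m pendant '[[[0,0,-0.05,0,0,0],[0,0,-0.1,0,0,0],[0,0,-0.1,0,0,0],[0,0,-0.1,0,0,0],[0,0,-0.1,0,0,0],[0,0,-0.1,0,0,0],[0,0,-0.05,0,0,0],[0,0,0,0,0,0]]]' 1; python3 -m pendant '[[[0.02,-0.06,0,0.001,0,0],[0.05,-0.15,0.005,0,0,0],[0.05,-0.15,0.005,0,0,0],[0.05,-0.15,0.005,0,0,0],[0.05,-0.15,0.005,0,0,0],[0.045,-0.14,0.005,0,0,0],[0.02,-0.06,0.01,0,0,0],[0,0,0,0,0,0]]]' 1; python3 go.py .4577 .0512 .085 3.5
```

```text
time_s: 24.58
eef_pos: [0.6427, 0.0042, 0.1832]
eef_rot: [0.005, 0.686, 0.728, 0.003]
wrist_force: [-0.4, 0.6, -0.8]
opening: 0.454
time_s: 25.58
eef_pos: [0.453, 0.054, 0.1672]
eef_rot: [-0.003, 0.685, 0.728, -0.002]
wrist_force: [-0.2, 0.0, -0.7]
opening: 0.454
t 25.57 p [0.453  0.054  0.1672] yaw 3.46 open 0.454 F [-0.2  0.  -0.7]
shift [-0.0161  0.0252  0.4108] turn [-0.0021 -0.0004 -0.0002]
```

```bash
python3 -m pendant '[[[-0.016,0.018,0.04,-0.002,0,0],[0,0,0.09,0,0,0],[0,0,0.09,0,0,0],[0,0,0.09,0,0,0],[0,0,0.06,0,0,0],[0,0,0,0,0,0]]]' 1; python3 go.py .4577 .0512 .057 3.5
python3 - <<'E'
from h import *
b=imaging.camera("side")["pixels"][150:300,150:300];cv2.imwrite("pics/p7.png",cv2.resize(b,None,fx=4,fy=4))
E
```

```text
time_s: 26.32
eef_pos: [0.4629, 0.0482, 0.0893]
eef_rot: [0.001, 0.686, 0.727, 0.001]
wrist_force: [-0.2, 0.1, -1.6]
opening: 0.455
t 26.32 p [0.4629 0.0482 0.0893] yaw 3.32 open 0.455 F [-0.2  0.1 -1.6]
shift [ 0.0167 -0.0256  0.1616] turn [ 0.0012 -0.     -0.001 ]
```

View pics/p7.png

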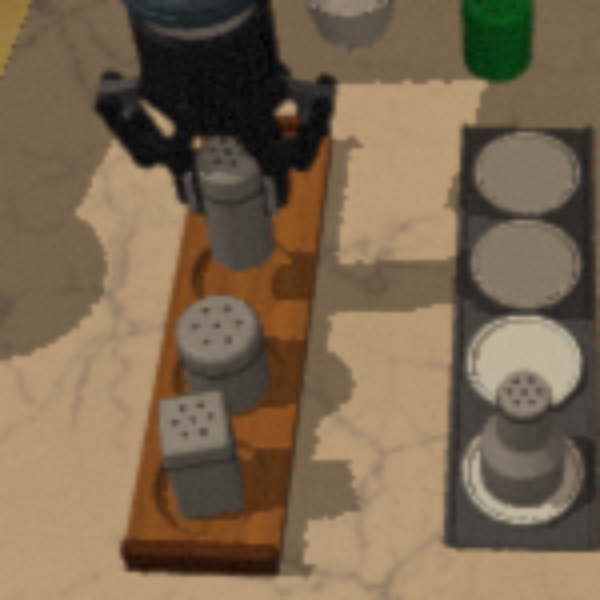

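Short and square are standing in place, and tall is upright over the third recess. Lowering; expected contact at z ≈ 0.049.

```bash
python3 -m pendant '[[[0.016,-0.023,0.04,0.001,0,-0.001],[0,0,0.06,0,0,0],[0,0,0.05,0,0,0],[0,0,0.02,0,0,0],[0,0,0,0,0,0]]]' 1; python3 go.py .4577 .0512 .049 3.5
```

```text
time_s: 27.0
eef_pos: [0.4595, 0.0511, 0.0547]
eef_rot: [0.002, 0.685, 0.729, 0.001]
wrist_force: [0.3, 0.0, -1.4]
opening: 0.452
t 27.0 p [0.4595 0.0511 0.0547] yaw 3.53 open 0.452 F [ 0.3  0.  -1.4]
shift [ 0.0009 -0.0091  0.0287] turn [0.0013 0.0002 0.0001]
```

```bash
python3 -m pendant '[[[0.001,-0.008,0.014,0.001,0,0],[0,0,0.01,0,0,0]]]' 1; python3 -m pendant '[[[0,0,0.006,0,0,0],[0,0,0.004,0,0,0]]]' 1;  python3 -m pendant '[[[0,0,0.005,0,0,0]]]' 1
```

```text
time_s: 27.25
eef_pos: [0.4583, 0.0512, 0.0501]
eef_rot: [0.001, 0.685, 0.729, 0.0]
wrist_force: [0.3, 0.4, -1.9]
opening: 0.451
time_s: 27.5
eef_pos: [0.4585, 0.0511, 0.049]
eef_rot: [0.001, 0.685, 0.729, 0.0]
wrist_force: [-6.4, 0.3, 13.3]
opening: 0.452
time_s: 27.62
eef_pos: [0.4585, 0.0511, 0.049]
eef_rot: [0.001, 0.685, 0.729, 0.0]
wrist_force: [-6.8, 0.9, 13.9]
opening: 0.45
```

```bash
python3 -m pendant '[[[0,0,-0.002,0,0,0],[0,0,0,0,0,0],[0,0,0,0,0,0],[0,0,0,0,0,0]]]' 0;  python3 -m pendant '[[[0,0,-0.05,0,0,0],[0,0,-0.1,0,0,0],[0,0,-0.15,0,0,0],[0,0,-0.15,0,0,0],[0,0,-0.15,0,0,0],[0,0,-0.05,0,0,0],[0,0,0,0,0,0]]]' 0; python3 go.py .6441 -.0722 .17 3.5
```

```text
time_s: 28.12
eef_pos: [0.4594, 0.051, 0.0501]
eef_rot: [0.002, 0.685, 0.729, 0.001]
wrist_force: [-0.0, -0.1, 0.2]
opening: 1.004
time_s: 29.0
eef_pos: [0.4587, 0.0512, 0.1863]
eef_rot: [0.002, 0.685, 0.729, 0.001]
wrist_force: [0.5, -0.5, 0.1]
opening: 0.999
t 29.0 p [0.4587 0.0512 0.1863] yaw 3.55 open 0.999 F [ 0.5 -0.5  0.1]
shift [-0.673   0.8869  0.0856] turn [0.0012 0.0005 0.0003]
```

```bash
python3 -m pendant '[[[-0.05,0.065,0,0.001,0,0],[-0.11,0.145,0.006,0,0,0],[-0.11,0.145,0.006,0,0,0],[-0.11,0.145,0.006,0,0,0],[-0.11,0.145,0.006,0,0,0],[-0.1,0.135,0.006,0,0,0],[-0.06,0.075,0.006,0,0,0],[0,0,0,0,0,0]]]' 0; python3 go.py .6441 -.0722 .056 3.5
python3 - <<'E'
from h import *
c=imaging.camera("wrist");cv2.imwrite("pics/w8.png",c["pixels"])
E
```

```text
time_s: 30.0
eef_pos: [0.6421, -0.0762, 0.1633]
eef_rot: [-0.007, 0.685, 0.728, -0.005]
wrist_force: [-1.0, 0.4, -0.7]
opening: 1.0
t 30.0 p [ 0.6421 -0.0762  0.1633] yaw 3.46 open 1.0 F [-1.   0.4 -0.7]
shift [0.0179 0.0197 0.5365] turn [-0.0052 -0.001  -0.0002]
```

View pics/w8.png

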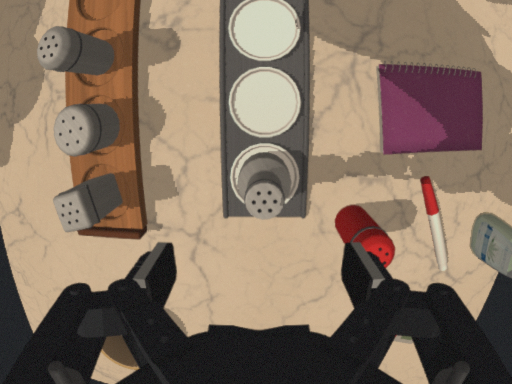

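The wrist view shows necked at (265,200). The red look-alike at (365,237) is fairly near the right finger, so I'll check that clearance first.

```bash
python3 - <<'E'
from h import *
import json
t=imaging.camera("top");c=imaging.camera("wrist")
print("red", ray(t,341,127,.09), wray(c,383,258,.09), ray(t,335,137,.0),"neck",wray(c,265,200,.095))
E
python3 -m pendant '[[[0.018,0.02,0.03,-0.005,-0.001,0],[0,0,0.08,0,0,0],[0,0,0.08,0,0,0],[0,0,0,0,0,0]]]' 0; python3 go.py .6441 -.0722 .056 3.5
```

```text
red [ 0.73646033 -0.11139783  0.09      ] [ 0.75213505 -0.11787439  0.09      ] [ 0.73487782 -0.11671653  0.        ] neck [ 0.64464488 -0.06945138  0.095     ]
time_s: 30.65
eef_pos: [0.6432, -0.0685, 0.1232]
eef_rot: [-0.0, 0.684, 0.729, -0.0]
wrist_force: [1.5, 0.4, -0.1]
opening: 0.998
t 30.65 p [ 0.6432 -0.0685  0.1232] yaw 3.65 open 0.998 F [ 1.5  0.4 -0.1]
shift [-0.019   0.0037  0.3361] turn [-0.0002 -0.0002  0.0008]
```

The red one's near edge is at x ≥ 0.715 and the finger back is at 0.701. I'll narrow the jaws a little for margin while descending.

```bash
python3 -m pendant '[[[-0.019,0.004,0,0,0,0],[0,0,0.02,0,0,0],[0,0,0.08,0,0,0],[0,0,0.08,0,0,0],[0,0,0.08,0,0,0],[0,0,0.04,0,0,0],[0,0,0,0,0,0]]]' 0.25; python3 go.py .6441 -.0722 .056 3.5
```

```text
time_s: 31.52
eef_pos: [0.644, -0.0726, 0.0584]
eef_rot: [-0.001, 0.684, 0.729, -0.0]
wrist_force: [0.3, -1.0, 0.6]
opening: 0.752
t 31.52 p [ 0.644  -0.0726  0.0584] yaw 3.63 open 0.752 F [ 0.3 -1.   0.6]
shift [0.002  0.0007 0.012 ] turn [-0.0004 -0.0002  0.0007]
```

```bash
python3 -m pendant '[[[0,0,0,0,0,0],[0,0,0,0,0,0],[0,0,0,0,0,0],[0,0,0,0,0,0],[0,0,0,0,0,0],[0,0,0,0,0,0],[0,0,0,0,0,0]]]' 1;python3 go.py .4543 .1272 .18 3.5
```

```text
time_s: 32.4
eef_pos: [0.6446, -0.0727, 0.0595]
eef_rot: [0.0, 0.684, 0.729, 0.0]
wrist_force: [0.4, 0.0, -1.3]
opening: 0.334
t 32.4 p [ 0.6446 -0.0727  0.0595] yaw 3.64 open 0.334 F [ 0.4  0.  -1.3]
shift [ 1.058  -0.8861 -0.6024] turn [ 0.0001 -0.0001  0.0008]
```

```bash
python3 -m pendant '[[[0,0,-0.05,0,0,0],[0,0,-0.1,0,0,0],[0,0,-0.1,0,0,0],[0,0,-0.1,0,0,0],[0,0,-0.1,0,0,0],[0,0,-0.1,0,0,0],[0,0,-0.05,0,0,0],[0,0,0,0,0,0]]]' 1; python3 -m pendant '[[[0.05,-0.05,0,0,0,0],[0.13,-0.1,0,0,0,0],[0.13,-0.11,0,0,0,0],[0.13,-0.11,0,0,0,0],[0.13,-0.11,0,0,0,0],[0.13,-0.11,0,0,0,0],[0.13,-0.11,0,0,0,0],[0.09,-0.08,0,0,0,0],[0.07,-0.05,0,0,0,0],[0,0,0,0,0,0]]]' 1; python3 go.py .4543 .1272 .085 3.5
python3 - <<'E'
from h import *
b=imaging.camera("side")["pixels"][80:300,130:320];cv2.imwrite("pics/p9.png",cv2.resize(b,None,fx=2.7,fy=2.7))
E
```

```text
time_s: 33.4
eef_pos: [0.6464, -0.0732, 0.1932]
eef_rot: [0.004, 0.684, 0.729, 0.002]
wrist_force: [-0.7, 0.1, -2.0]
opening: 0.337
time_s: 34.65
eef_pos: [0.4512, 0.1237, 0.1834]
eef_rot: [-0.004, 0.684, 0.729, -0.003]
wrist_force: [0.7, -0.4, -1.8]
opening: 0.34
t 34.65 p [0.4512 0.1237 0.1834] yaw 3.69 open 0.34 F [ 0.7 -0.4 -1.8]
shift [0.0156 0.0208 0.4917] turn [-0.0028 -0.0006  0.001 ]
```

View pics/p9.png

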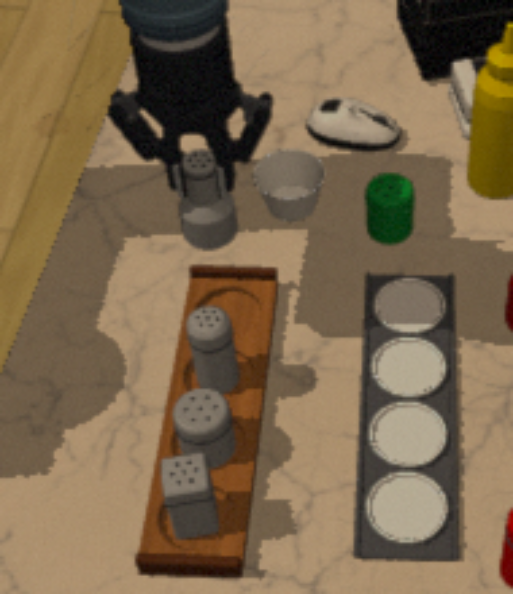

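The three placed shakers stand upright. Necked is held upright at (208,215) above the last recess, and every saucer is empty. Lowering; expected contact at z ≈ 0.058.

```bash
python3 -m pendant '[[[0.015,0.012,0.05,-0.0028,-0.0006,-0.001],[0,0,0.09,0,0,0],[0,0,0.09,0,0,0],[0,0,0.09,0,0,0],[0,0,0.09,0,0,0],[0,0,0.05,0,0,0],[0,0,0,0,0,0]]]' 1; python3 go.py .4543 .1272 .066 3.5
```

```text
time_s: 35.58
eef_pos: [0.4587, 0.1229, 0.0856]
eef_rot: [0.002, 0.685, 0.728, 0.001]
wrist_force: [-0.3, -0.1, -1.8]
opening: 0.335
t 35.58 p [0.4587 0.1229 0.0856] yaw 3.5 open 0.335 F [-0.3 -0.1 -1.8]
shift [ 0.0231 -0.0209  0.0978] turn [0.0011 0.0005 0.    ]
```

```bash
python3 -m pendant '[[[0.022,-0.019,0.03,0.001,0.0005,0],[0,0,0.04,0,0,0],[0,0,0.02,0,0,0],[0,0,0,0,0,0]]]' 1; python3 go.py .4543 .1272 .059 3.5
```

```text
time_s: 36.08
eef_pos: [0.4557, 0.1273, 0.0677]
eef_rot: [0.001, 0.685, 0.728, 0.001]
wrist_force: [-0.0, 0.1, -1.7]
opening: 0.337
t 36.08 p [0.4557 0.1273 0.0677] yaw 3.5 open 0.337 F [-0.   0.1 -1.7]
shift [-0.0003 -0.0074  0.0433] turn [0.0009 0.     0.    ]
```

```bash
python3 -m pendant '[[[0,-0.007,0.016,0.0009,0,0],[0,0,0.014,0,0,0],[0,0,0.008,0,0,0]]]' 1; python3 -m pendant '[[[0,0,0.006,0,0,0],[0,0,0.004,0,0,0]]]' 1;  python3 -m pendant '[[[0,0,0.005,0,0,0],[0,0,0.003,0,0,0]]]' 1
```

```text
time_s: 36.45
eef_pos: [0.4548, 0.1272, 0.0601]
eef_rot: [0.001, 0.685, 0.728, 0.0]
wrist_force: [-0.3, 0.5, -1.7]
opening: 0.335
time_s: 36.7
eef_pos: [0.455, 0.1272, 0.0582]
eef_rot: [0.001, 0.685, 0.728, 0.0]
wrist_force: [-1.9, -0.1, 5.9]
opening: 0.335
time_s: 36.95
eef_pos: [0.4551, 0.1272, 0.0582]
eef_rot: [0.0, 0.685, 0.728, 0.0]
wrist_force: [-2.8, -0.9, 5.0]
opening: 0.339
```

Contact at 0.0582, as expected. Releasing, rising, and moving aside toward the left to clear the views.

```bash
python3 -m pendant '[[[0,0,0,0,0,0],[0,0,0,0,0,0],[0,0,0,0,0,0],[0,0,0,0,0,0],[0,0,0,0,0,0]]]' 0;  python3 -m pendant '[[[0,0,-0.05,0,0,0],[0,0,-0.1,0,0,0],[0,0,-0.15,0,0,0],[0,0,-0.15,0,0,0],[0,0,-0.15,0,0,0],[0,0,-0.15,0,0,0],[0,0,-0.05,0,0,0],[0,0,0,0,0,0]]]' 0; python3 -m pendant '[[[0.1,-0.05,0,0,0,0],[0.2,-0.1,0,0,0,0],[0.2,-0.1,0,0,0,0],[0.2,-0.1,0,0,0,0],[0.2,-0.1,0,0,0,0],[0.2,-0.1,0,0,0,0],[0.2,-0.1,0,0,0,0],[0.2,-0.1,0,0,0,0],[0.1,-0.05,0,0,0,0],[0,0,0,0,0,0]]]' 0
python3 - <<'E'
from h import *
t=imaging.camera("top");b=imaging.camera("side")["pixels"][150:300,150:300]
a=t["pixels"][220:300,190:360];cv2.imwrite("pics/pA.png",cv2.resize(a,None,fx=4,fy=4));cv2.imwrite("pics/pB.png",cv2.resize(b,None,fx=4,fy=4))
E
```

```text
time_s: 37.58
eef_pos: [0.456, 0.1272, 0.0587]
eef_rot: [0.001, 0.685, 0.728, 0.001]
wrist_force: [0.6, -0.7, -0.1]
opening: 1.003
time_s: 38.58
eef_pos: [0.4552, 0.1273, 0.2269]
eef_rot: [0.002, 0.685, 0.728, 0.001]
wrist_force: [-0.6, 0.4, -0.3]
opening: 1.002
time_s: 39.83
eef_pos: [0.2642, 0.4421, 0.2108]
eef_rot: [-0.002, 0.686, 0.727, -0.01]
wrist_force: [-0.5, -1.3, -0.2]
opening: 1.001
```

View pics/pA.png

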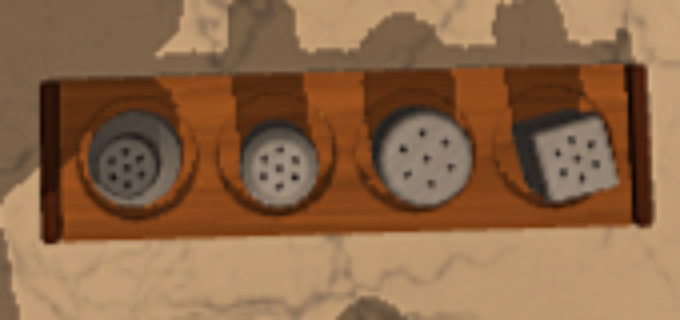

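View pics/pB.png

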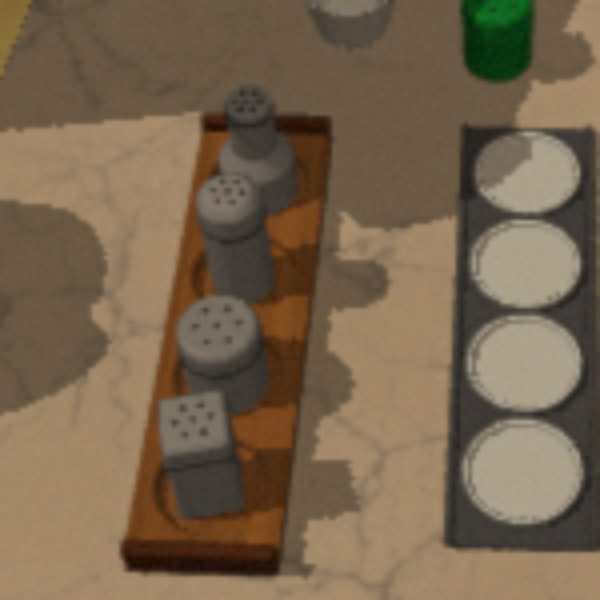

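Final views: left to right in the rack are necked (127,168), tall (280,168), short (427,158) and square (577,158). I'll do a last numeric check against the recess centres.

```bash
python3 - <<'E'
from h import *
t=imaging.camera("top")
for n,p,z,r in[("necked",(127,168),.094,(.4543,.1272)),("tall",(280,168),.098,(.4577,.0512)),("short",(427,158),.068,(.461,-.025)),("square",(577,158),.084,(.4645,-.1002))]:
    X=ray(t,p[0]/4+190-.4,p[1]/4+220-.4,z)[:2];print(n,X.round(4),"off mm",((X-r)*1000).round(1))
from bench import ctrl
print(ctrl.hand_in(), telemetry.get_obs()["time_s"])
E
```

```text
necked [0.4549 0.1275] off mm [0.6 0.3]
tall [0.4569 0.051 ] off mm [-0.8 -0.2]
short [ 0.4613 -0.0255] off mm [ 0.3 -0.5]
square [ 0.4643 -0.1002] off mm [-0.2  0. ]
the job is handed in; nothing more can be done
the job is handed in; nothing more can be done
```

All four shakers are in the rack in reverse order: left to right it now reads necked, tall, short, square. On the tray it read square, short, tall, necked. I lowered each one until the wrist force showed contact with the recess floor, then released it, and handed the job in at about 40 s.

- **Placement:** the final top view puts each shaker top within 1 mm of its recess centre, measured by the same camera. The top and side views show all four upright, all the saucers empty and the gripper clear.
- **Set-down:** contact came within about 1 mm of the expected height each time. The highest wrist force I saw was about 20 N, on the short shaker.
- **Disagreement:** early on, the wrist camera read y about 4–5 mm higher than the top camera, so I took all positions from the top view. No check failed.
- **Look-alikes:** I did not touch the red or green look-alikes. I narrowed the jaws to pass the red one near the necked shaker.

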